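# Push bamboo blanks home against a hidden length stop

## Robot

A 6-joint arm with a two-finger parallel gripper is mounted at the origin on the work surface. World frame = base frame: x ahead of the robot, y to its left, z up, the work surface at z = 0. Lengths are in m, angles in rad, forces in N, time in s.
With the tool pointing down it reaches from about 0.4 to 0.825 m from the base axis. Payload 7 kg.
Tool frame: the origin (TCP) lies midway between the tips of the shut fingers; the grasp point (between the pads) lies 19 mm behind it; z points along the fingers, y is the line along which they close (so a half turn about z gives the same grasp; the last joint's range is limited). The gripper opens to 88 mm and grips with 3 to 60 N. Pads are 19 mm wide; open, the fingers measure 130 mm over their backs; the gripper's body (78 mm by 193 mm) begins 47 mm behind the grasp point.
Start: joints at [-0.918, 0.359, 0.012, 0, -1.224, -0.288], TCP at [0.241, -0.631, 0.227] pointing down, gripper open.
Joint ranges: [-3.07, 3.07], [-1.43, 2.12], [-1.02, 1.25], [-3.03, 1.67], [-3.05, -0], [-3.03, 3.03]. Speed limits (rad/s): [2.39, 2.39, 3.01, 3.14, 3.14, 3.14].

## Interface

Orientations are given as a rotation vector (axis times angle).
In Python, from workcell import ctrl, optics gives the robot as it stands.
- The arm moves only by the shell command python3 -m crank 'ROWS' [OPENING]. ROWS is a JSON object whose one key "increments" holds a list of rows, each a list of 6 numbers: the shift along the tool's x, y, z in mm, then the turn, a rotation vector about the tool's x, y, z in degrees. A call has exactly 8 rows; each row is the pose to reach, as a shift and turn from the pose commanded when the call began, along the tool's axes at that moment; what a row does not reach only later rows make up. A row lasts 1/10 s, in which the tool goes at most 50 mm and 8.59 degrees, less where a joint would pass 70% of its speed; a pose out of reach is approached as far as the arm can. A call with a gripper value outside its range is refused whole. OPENING is the opening, from 0 (shut) to 1 (fully open), set as the call begins (- or left out, the last holds). The fingers move at their own pace and stop on an object; the grip force is fixed at half the most. Time passes only in rows, so rows that repeat a pose let the fingers close, or fill a call up. It gives the time, the measured TCP pose, the force, the opening and the grip force at its end, in the units of the state.
- ctrl.read_state(): the state, without advancing time (a new reading comes with each control period).
- optics.snapshot(name): name is "scene" or "top" or "wrist"; returns a dict with "pixels" (384x512x3 uint8, blue, green, red), "fx", "fy", "cx", "cy" (pixels), "distortion" ([k1, k2, p1, p2, k3] as OpenCV has them; the pictures are not rectified), "cam_to_world" (4x4, takes a point from camera to world coordinates). Camera axes: x right, y down, z forward; pixel columns grow to the right and rows downward; lengths in m; the calibration is good to about 2 mm. A picture is of the moment at which its call begins. There is no depth.
- ctrl.finish_job(): hands the job in; it is judged then, once.
The state is a dict: "t": time; "joints": joint angles; "qd": joint speeds; "joint_torque": joint torques, N m; "position": TCP position; "tool_rot": TCP orientation; "ft_force": force on the tool from outside, world axes, zero at the start; "wrist_torque": the same for the moment, N m; "gripper_width": finger opening in m; "grip_force": force on a finger pad.
Only numpy, scipy, OpenCV 4.12 (cv2) and the standard library are available. Lean on these libraries where they do the work, as an engineer would, in place of code of your own. Each camera call takes 0.05 s, during which the arm holds its last target. There are 200 camera calls.

## Task

Pick up the straightedge by its grip and use it, not the fingers, to push the five loose bamboo blanks together along the board and in under the steel hood until every one butts against the stop hidden inside, so that they line up flush and square; keep the whole group pressed home for a second with about a kilogram's push (10 N), never pushing the stop or hood with more than 1.5 kg. Leave the blanks there, stand the straightedge on the bench off the board, grip upward, and let go; do not disturb the tape roll, the jar or the cup of tools.

Things in the scene. Friction and masses are not known exactly. Their poses are not given: they have to be found in the camera images.
- board: Fixed grey board lying on the bench, 265 mm (x from -125 to +140) x 240 mm (y) x 12 mm thick, its far end under the hood. Origin on the underside, at bench level; x points to the hood, away from the robot within 0.35 rad.
- hood: Fixed steel hood on the board, closed at the back, 78 mm deep (x) x 220 mm wide (y) x 24 mm high; its mouth, at the board's x = 60, is 204 mm wide and 20 mm high inside. Within lies a rigid stop bar across its width, with its face anywhere from 15 to 55 mm behind the mouth, out of sight, not measured: find it by feel. Origin at the middle of the mouth, on the board's top; axes as the board's.
- blank0: One of five identical loose bamboo blanks (18 g), 80 mm (x) x 20 mm (y) x 14 mm high with a dark node band, lying on the board side by side with 30 mm between centres, pointing at the hood, far ends at the board's x = 30 to 55 mm, up to 0.1 rad askew. Origin at the centre of its underside; x along its length. This is number 1 from the board's -y side.
- blank1: One of five identical loose bamboo blanks (18 g), 80 mm (x) x 20 mm (y) x 14 mm high with a dark node band, lying on the board side by side with 30 mm between centres, pointing at the hood, far ends at the board's x = 30 to 55 mm, up to 0.1 rad askew. Origin at the centre of its underside; x along its length. This is number 2 from the board's -y side.
- blank2: One of five identical loose bamboo blanks (18 g), 80 mm (x) x 20 mm (y) x 14 mm high with a dark node band, lying on the board side by side with 30 mm between centres, pointing at the hood, far ends at the board's x = 30 to 55 mm, up to 0.1 rad askew. Origin at the centre of its underside; x along its length. This is number 3 from the board's -y side.
- blank3: One of five identical loose bamboo blanks (18 g), 80 mm (x) x 20 mm (y) x 14 mm high with a dark node band, lying on the board side by side with 30 mm between centres, pointing at the hood, far ends at the board's x = 30 to 55 mm, up to 0.1 rad askew. Origin at the centre of its underside; x along its length. This is number 4 from the board's -y side.
- blank4: One of five identical loose bamboo blanks (18 g), 80 mm (x) x 20 mm (y) x 14 mm high with a dark node band, lying on the board side by side with 30 mm between centres, pointing at the hood, far ends at the board's x = 30 to 55 mm, up to 0.1 rad askew. Origin at the centre of its underside; x along its length. This is number 5 from the board's -y side.
- straightedge: Loose straightedge (0.24 to 0.4 kg): an aluminium bar 30 mm (x) x 190 mm (y) x 18 mm high, with a dark wooden grip block 24 mm (x) x 50 mm (y) standing on its middle from z = 18 to z = 65. Origin at the centre of the underside; both long faces (x = -15, +15) can push. Starts on the bench left or right of the board, lengthwise to the robot's x.
- tape: Bystander: cardboard tape roll lying flat, 90 mm across, 25 mm high, hole 68 mm, on the bench on the side of the board away from the straightedge. Origin at the centre of its underside.
- jar: Bystander: closed glass jar, 68 mm across, 85 mm high. Origin at the centre of its underside.
- cup: Bystander: bamboo cup of carving tools, 72 mm across, 90 mm high, tools rising to about 170 mm. Origin at the centre of its underside.

How it is judged:
On the way:
1. all five blanks are in under the hood, flush and square, and the straightedge presses the group home with more than 3.5 N on the stop, for half a second (x of each of blank0, blank1, blank2, blank3, blank4 in the frame of board above 0.0325 m and angle between the x axis of each of blank0, blank1, blank2, blank3, blank4 and the x axis of board, either way round below 0.06 rad and z of blank0 in the frame of board between 0.008 and 0.016 m and x of blank0 in the frame of blank2 between -0.003 and 0.003 m and z of blank1 in the frame of board between 0.008 and 0.016 m and x of blank1 in the frame of blank2 between -0.003 and 0.003 m and z of blank2 in the frame of board between 0.008 and 0.016 m and z of blank3 in the frame of board between 0.008 and 0.016 m and x of blank3 in the frame of blank2 between -0.003 and 0.003 m and z of blank4 in the frame of board between 0.008 and 0.016 m and x of blank4 in the frame of blank2 between -0.003 and 0.003 m and contact force between hood and anything else above 3.5 N and (contact force between straightedge and blank0 above 0.4 N or contact force between straightedge and blank1 above 0.4 N or contact force between straightedge and blank2 above 0.4 N or contact force between straightedge and blank3 above 0.4 N or contact force between straightedge and blank4 above 0.4 N)), for 0.5 s.
At the end, for the whole second after the job is handed in: All five blanks lie still and flat on the board, origins beyond 32.5 mm in the board's x, flush with the middle one (within 3 mm) and square to the board (within 0.06 rad); the straightedge stands released and still on the bench, upright (within 0.08 rad), clear of the board (x of each of blank0, blank1, blank2, blank3, blank4 in the frame of board above 0.0325 m and angle between the x axis of each of blank0, blank1, blank2, blank3, blank4 and the x axis of board, either way round below 0.06 rad and z of blank0 in the frame of board between 0.008 and 0.016 m and x of blank0 in the frame of blank2 between -0.003 and 0.003 m and z of blank1 in the frame of board between 0.008 and 0.016 m and x of blank1 in the frame of blank2 between -0.003 and 0.003 m and z of blank2 in the frame of board between 0.008 and 0.016 m and z of blank3 in the frame of board between 0.008 and 0.016 m and x of blank3 in the frame of blank2 between -0.003 and 0.003 m and z of blank4 in the frame of board between 0.008 and 0.016 m and x of blank4 in the frame of blank2 between -0.003 and 0.003 m and linear speed of each of blank0, blank1, blank2, blank3, blank4, straightedge below 0.01 m/s and height (world z) of straightedge between -0.004 and 0.005 m and angle between straightedge's own z axis and vertical below 0.08 rad and contact force between straightedge and board below 0.05 N); the robot touches nothing.
It fails at once if the hood with its stop is pushed with more than 15 N (contact force between hood and anything else above 15 N).
It fails at once if the fingers or the arm touch a blank (contact force between any of the fingers, the arm and blank0 above 0.3 N or contact force between any of the fingers, the arm and blank1 above 0.3 N or contact force between any of the fingers, the arm and blank2 above 0.3 N or contact force between any of the fingers, the arm and blank3 above 0.3 N or contact force between any of the fingers, the arm and blank4 above 0.3 N).
It fails at once if the tape roll, the jar or the cup is moved by more than 15 mm (distance of any of tape, jar, cup from where it was at the start of the episode above 0.015 m).
It also fails if it takes over 69 s, if anything falls off the work surface, if the arm or the gripper's body presses on something with over 40 N, if the wrist force passes 120 N, or if a joint passes its speed limit or range.

## Working session

There is one attempt and no reset: what is moved stays moved. The work goes in short steps, Python scripts to look and compute and a shell command to move; the robot and the scene stay as the last step left them, time stands still between calls to the robot, and variables do not carry over. Pictures are saved under pics/ and viewed, at most 10 in all, crops included, and the job is handed in when it is done.

```bash
ls; mkdir -p pics
python3 - <<'E'
from workcell import ctrl, optics
import cv2,pickle
s=ctrl.read_state();print(s)
d={n:optics.snapshot(n) for n in("scene","top","wrist")}
pickle.dump(d,open("s0.pkl","wb"))
for n in d:
    print(n,d[n]["fx"],d[n]["cx"],d[n]["cy"],d[n]["distortion"],d[n]["cam_to_world"])
cv2.imwrite("pics/top0.png",d["top"]["pixels"]);cv2.imwrite("pics/scene0.png",d["scene"]["pixels"])
E
```

```text
pics
{'t': 0.0, 'joints': array([-9.17919697e-01,  3.59374062e-01,  1.10438044e-02, -3.41940420e-04,
       -1.22409030e+00, -2.88058765e-01]), 'qd': array([ 5.77864879e-05, -6.25544813e-04,  7.33393316e-04,  9.59815403e-04,
       -8.64822449e-04, -2.17963163e-03]), 'joint_torque': array([-2.02676752e-04, -5.82715738e+01,  2.93034106e+01,  6.99654311e+00,
        6.91700276e-03, -1.61505550e-04]), 'position': array([ 0.24059402, -0.63013694,  0.2256259 ]), 'tool_rot': array([ 5.69620349e-01, -3.08906223e+00, -2.50270652e-03]), 'ft_force': array([-0.71336427,  0.92144294, -0.06523447]), 'wrist_torque': array([ 0.05392308,  0.0130309 , -0.00111014]), 'grip_force': 0.0, 'gripper_width': 0.08735735852349188}
scene 463.5374896025488 255.09001527077666 191.5721697999697 [-0.07834412  0.          0.          0.          0.        ] [[ 0.45597717  0.73785325 -0.49765189  1.18456064]
 [ 0.88996435 -0.38238473  0.24848617 -0.3003316 ]
 [-0.00694816 -0.55619646 -0.83102179  1.01355823]
 [ 0.          0.          0.          1.        ]]
top 476.8808622250965 255.75826723240124 195.82159516142204 [-0.17921989  0.          0.          0.          0.        ] [[-1.86251722e-03 -9.85754963e-01  1.68177536e-01  3.61730915e-01]
 [-9.99990024e-01  1.15319651e-03 -4.31525800e-03 -1.55369617e-02]
 [ 4.05984524e-03 -1.68183895e-01 -9.85747277e-01  1.27904465e+00]
 [ 0.00000000e+00  0.00000000e+00  0.00000000e+00  1.00000000e+00]]
wrist 336.1959280911562 256.38283735970305 190.48496678722955 [-0.00088871  0.          0.          0.          0.        ] [[-3.56606317e-01  8.92351742e-01  2.76659184e-01  1.65659864e-01]
 [ 9.34254391e-01  3.40352723e-01  1.06436634e-01 -6.60288393e-01]
 [ 8.17209681e-04  2.96426033e-01 -9.55055464e-01  3.83211136e-01]
 [ 0.00000000e+00  0.00000000e+00  0.00000000e+00  1.00000000e+00]]
```

View pics/top0.png

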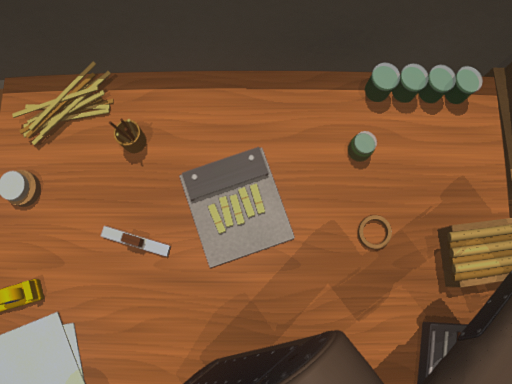

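View pics/scene0.png

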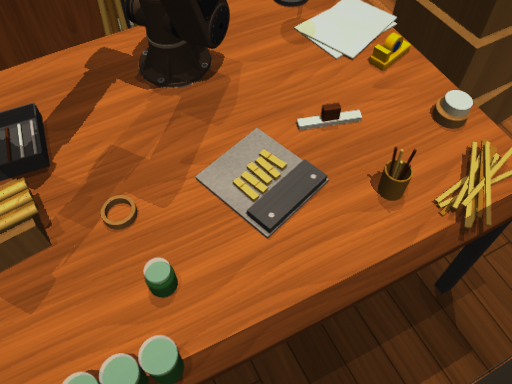

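The top view has the board with its blanks at about (237,207), the hood at its upper end, the straightedge at (136,241) with its grip at (132,240), the tape at (375,232), the jar at (363,146) and the cup at (128,133). The scene view agrees. Next I measure.

```bash
cat > h.py <<'E'
import numpy as np, cv2
def cast(d,pts,z):
    K=np.array([[d["fx"],0,d["cx"]],[0,d["fy"],d["cy"]],[0,0,1]])
    u=cv2.undistortPoints(np.array(pts,float).reshape(-1,1,2),K,np.array(d["distortion"])).reshape(-1,2)
    T=np.array(d["cam_to_world"]); r=np.c_[u,np.ones(len(u))]@T[:3,:3].T
    return T[:3,3]+r*((z-T[2,3])/r[:,2])[:,None]
def rect(d,mask,z):
    "largest contour -> world min area rect: centre, size, long-axis angle(deg)"
    cs=cv2.findContours(mask.astype(np.uint8),cv2.RETR_EXTERNAL,cv2.CHAIN_APPROX_NONE)[0]
    return [rc(d,c,z) for c in sorted(cs,key=cv2.contourArea,reverse=True)]
def rc(d,c,z):
    p=cast(d,c.reshape(-1,2),z)[:,:2]*1000
    b=cv2.boxPoints(cv2.minAreaRect(p.astype(np.float32)))
    e=[b[1]-b[0],b[2]-b[1]]; n=[np.linalg.norm(x) for x in e]; l=e[int(np.argmax(n))]
    return np.round(b.mean(0),1),np.round(sorted(n),1),round(float(np.degrees(np.arctan2(l[1],l[0]))%180),2)
E
python3 - <<'E'
import pickle,cv2,numpy as np
from h import *
D=pickle.load(open("s0.pkl","rb"))
d=D["top"];im=d["pixels"];hsv=cv2.cvtColor(im,cv2.COLOR_BGR2HSV);H,S,V=[hsv[...,i].astype(int) for i in range(3)]
roi=np.zeros(H.shape,bool);roi[140:275,172:300]=1
g=(S<70)&roi
y=(H>20)&(H<35)&(S>90)&roi
print("board+hood");[print(r) for r in rect(d,g|y,0.012)[:1]]
print("board low part")
hd=(S<70)&(V<90)&roi
print("hood");[print(r) for r in rect(d,hd,0.036)[:1]]
print("blanks");[print(r) for r in rect(d,y,0.026)[:8]]
r2=np.zeros(H.shape,bool);r2[220:262,95:180]=1
w=(S<60)&(V>110)&r2
print("bar",rect(d,w,0.018)[:3])
k=(V<85)&r2
print("grip",rect(d,k,0.065)[:3])
d=D["scene"];im=d["pixels"];hsv=cv2.cvtColor(im,cv2.COLOR_BGR2HSV);H,S,V=[hsv[...,i].astype(int) for i in range(3)]
r2=np.zeros(H.shape,bool);r2[100:132,290:368]=1
print("bar",rect(d,(S<60)&(V>110)&r2,0.012)[:3])
print("grip",rect(d,(V<85)&r2,0.055)[:3])
roi=np.zeros(H.shape,bool);roi[125:240,190:330]=1
print("board",rect(d,((S<70)|((H>20)&(H<35)&(S>90)))&roi,0.012)[:1])
print("blanks",rect(d,((H>20)&(H<35)&(S>90))&roi,0.026)[:8])
for n,p,z in(("scene",(329,113),.055),("top",(132,240),.065)): print(cast(D[n],[p],z))
d=D["top"]
print(cast(d,[(128,133),(375,232),(363,146)],.09))
E
```

```text
board+hood
(array([551.4,  33. ], dtype=float32), array([238.6, 268. ], dtype=float32), 19.24)
board low part
hood
(array([597.6,  49.6], dtype=float32), array([  8.2, 215.1], dtype=float32), 109.17)
blanks
(array([534.2,  58. ], dtype=float32), array([19. , 79.5], dtype=float32), 15.44)
(array([558.8,   4.7], dtype=float32), array([18.8, 79.3], dtype=float32), 20.13)
(array([568.5, -24.5], dtype=float32), array([19.6, 79.5], dtype=float32), 16.69)
(array([515.3,  83.4], dtype=float32), array([18.7, 79.8], dtype=float32), 22.97)
(array([539.6,  29.4], dtype=float32), array([18.7, 79.2], dtype=float32), 16.54)
bar [(array([440.1, 249.7], dtype=float32), array([30.4, 77. ], dtype=float32), 73.53), (array([470.1, 353.4], dtype=float32), array([30.6, 86.5], dtype=float32), 72.79), (array([445.3, 315.3], dtype=float32), array([0. , 2.7], dtype=float32), 1.87)]
grip [(array([446.9, 274.8], dtype=float32), array([10. , 20.2], dtype=float32), 162.85), (array([427.8, 201.9], dtype=float32), array([ 2.1, 18.5], dtype=float32), 165.03)]
bar [(array([454.7, 309.4], dtype=float32), array([ 33.1, 
[... 442 characters left out ...]
rd [(array([552.9,  36.3], dtype=float32), array([246.5, 264. ], dtype=float32), 19.16)]
blanks [(array([528.6,  72.5], dtype=float32), array([54.9, 87.8], dtype=float32), 23.21), (array([571.8, -22.4], dtype=float32), array([22.4, 81.6], dtype=float32), 16.26), (array([561.1,   6.7], dtype=float32), array([23.6, 79. ], dtype=float32), 23.37), (array([542.1,  33.1], dtype=float32), array([22.7, 80.9], dtype=float32), 15.26), (array([545.3,  80.6], dtype=float32), array([0. , 2.7], dtype=float32), 62.6)]
[[0.46934062 0.29251108 0.055     ]]
[[0.45381878 0.29806841 0.065     ]]
[[ 0.73253235  0.31482941  0.09      ]
 [ 0.47134775 -0.32237707  0.09      ]
 [ 0.69606378 -0.30064655  0.09      ]]
```

```bash
cat >> h.py <<'E'
from scipy.spatial.transform import Rotation as R
def goto(x,y,z,a):
    "mm, deg: tool y at world angle a, tool straight down -> tool-axis shift mm, turn deg"
    from workcell import ctrl
    s=ctrl.read_state(); q=R.from_rotvec(s["tool_rot"])
    c,n=np.cos(np.radians(a)),np.sin(np.radians(a))
    t=R.from_matrix(np.array([[n,c,0],[-c,n,0],[0,0,-1.]]))
    print("t",round(s["t"],2),"pos",np.round(s["position"]*1000,1),"yaw_y",np.round(np.degrees(np.arctan2(*q.as_matrix()[1::-1,1])),1),
      "F",np.round(s["ft_force"],1),"w",round(s["gripper_width"]*1000,1),"grip",round(s["grip_force"],1))
    print("shift",np.round(q.inv().apply(np.array([x,y,z])-s["position"]*1000),1),"turn",np.round(np.degrees((q.inv()*t).as_rotvec()),1))
E
python3 - <<'E'
from h import *
goto(500,-50,200,120); goto(456,304,170,163.5)
E
```

```text
Traceback (most recent call last):
  File "h.py", line 22, in goto
    t=R.from_matrix(np.array([[n,c,0],[-c,n,0],[0,0,-1.]]))
  File "scipy/spatial/transform/_rotation.pyx", line 1143, in scipy.spatial.transform._rotation.Rotation.from_matrix
ValueError: Non-positive determinant (left-handed or null coordinate frame) in rotation matrix 0: [[ 0.8660254 -0.5        0.       ]
 [ 0.5        0.8660254  0.       ]
 [ 0.         0.        -1.       ]].
```

```bash
sed -i 's/\[\[n,c,0\],\[-c,n,0\]/[[-n,c,0],[c,n,0]/' h.py
python3 - <<'E'
from h import *
goto(500,-50,200,120); goto(456,304,170,163.5)
E
```

```text
t 0.15 pos [ 240.7 -630.2  225.8] yaw_y 110.9 F [-0.4 -0.6  0.6] w 87.8 grip 0.0
shift [-449.3  449.5   26.3] turn [ 0.1 -0.  -9.1]
t 0.15 pos [ 240.7 -630.2  225.8] yaw_y 110.9 F [-0.4 -0.6  0.6] w 87.8 grip 0.0
shift [-534.4  795.9   56.8] turn [  0.1   0.  -52.6]
```

```bash
python3 -m crank '{"increments":[[-28,28,2,0,0,0],[-56,56,4,0,0,0],[-84,84,6,0,0,0],[-112,112,8,0,0,0],[-140,140,10,0,0,0],[-168,168,12,0,0,0],[-196,196,14,0,0,0],[-224,224,16,0,0,0]]}' 1
python3 -m crank '{"increments":[[-28,28,2,0,0,0],[-56,56,4,0,0,0],[-84,84,6,0,0,-2],[-112,112,8,0,0,-4],[-140,140,10,0,0,-6],[-168,168,12,0,0,-8],[-196,196,14,0,0,-9],[-224,224,14,0,0,-9]]}'
python3 -c "
from h import *
goto(456,304,150,163.5)"
```

```text
t: 0.95
position: [0.3704, -0.3398, 0.2104]
tool_rot: [0.57, -3.089, -0.0]
ft_force: [0.7, 0.0, -1.2]
gripper_width: 0.0879
grip_force: 0.0
t: 1.75
position: [0.4996, -0.0506, 0.1963]
tool_rot: [0.812, -3.035, -0.0]
ft_force: [0.0, -1.3, -0.6]
gripper_width: 0.0876
grip_force: 0.0
t 1.75 pos [499.6 -50.6 196.3] yaw_y 120.0 F [ 0.  -1.3 -0.6] w 87.6 grip 0.0
shift [-139.3  329.    46.4] turn [  0.   -0.  -43.5]
```

```bash
python3 -m crank '{"increments":[[-17,41,2,0,0,-5],[-35,82,8,0,0,-11],[-52,123,14,0,0,-16],[-70,165,20,0,0,-22],[-87,206,28,0,0,-28],[-105,247,34,0,0,-34],[-122,288,40,0,0,-39],[-139,329,46,0,0,-43.5]]}'
python3 -m crank '{"increments":[[0,0,0,0,0,0],[0,0,0,0,0,0],[0,0,0,0,0,0],[0,0,0,0,0,0],[0,0,0,0,0,0],[0,0,0,0,0,0],[0,0,0,0,0,0],[0,0,0,0,0,0]]}' >/dev/null
python3 - <<'E'
from h import *
from workcell import optics
goto(456,304,150,163.5)
d=optics.snapshot("wrist");im=d["pixels"];cv2.imwrite("pics/w1.png",im)
hsv=cv2.cvtColor(im,cv2.COLOR_BGR2HSV);S,V=hsv[...,1].astype(int),hsv[...,2].astype(int)
print("bar",rect(d,(S<60)&(V>110),0.018)[:3]);print("grip",rect(d,(V<85),0.065)[:3])
E
```

```text
t: 2.55
position: [0.4553, 0.3041, 0.1503]
tool_rot: [1.882, -2.515, -0.0]
ft_force: [1.0, -0.5, 1.1]
gripper_width: 0.0874
grip_force: 0.0
t 3.35 pos [456.1 302.1 150.7] yaw_y 163.4 F [-0.8  0.   0.1] w 87.5 grip 0.0
shift [-1.8  0.6  0.7] turn [-0.   0.  -0.1]
bar [(array([569.5, 140.3], dtype=float32), array([ 52.4, 147.7], dtype=float32), 19.18), (array([610.4, 135.3], dtype=float32), array([49.4, 62.5], dtype=float32), 19.19), (array([442. , 253.7], dtype=float32), array([29.4, 86.4], dtype=float32), 74.26)]
grip [(array([487.2, 401.1], dtype=float32), array([151.6, 471. ], dtype=float32), 163.39), (array([454.1, 296.2], dtype=float32), array([23.6, 52.9], dtype=float32), 74.21), (array([580.8, 161. ], dtype=float32), array([40.2, 70.9], dtype=float32), 23.31)]
```

View pics/w1.png

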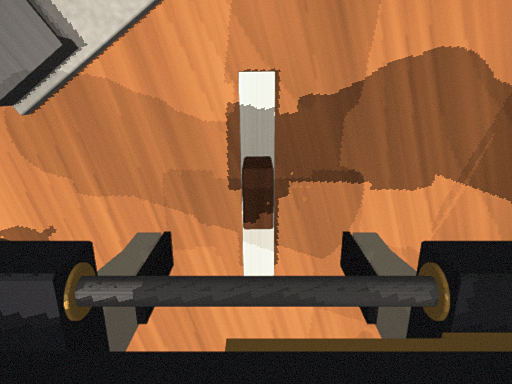

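The wrist view has the bar from (257,71) down to the fingers, the grip at rows 157–228 around column 258, and the board corner at upper left. I'm checking the grip's position along the bar.

Run:
```python
from h import *
from workcell import optics
d=optics.snapshot("wrist");T=np.array(d["cam_to_world"]);print(T[:3,3])
print(cast(d,[(257,71)],.018)*1000,cast(d,[(258,157)],.018)*1000,cast(d,[(258,168),(258,228)],.065)*1000)
d=optics.snapshot("top");im=d["pixels"];print(cast(d,[(102,231),(103,239),(170,246),(168,256)],.018)*1000)
```

```text
[0.43322529 0.22372427 0.30810912]
[[429.41539024 212.53800107  18.        ]] [[448.86974003 280.91844147  18.        ]] [[448.6939087  279.59651996  65.        ]
 [462.43253811 325.86782686  65.        ]]
[[481.00131747 394.30300307  18.        ]
 [459.38943604 390.57509437  18.        ]
 [442.04725067 206.79518002  18.        ]
 [415.515411   211.5981415   18.        ]]
```

```bash
python3 -m crank '{"increments":[[-1,0,16,0,0,0],[-1,0,32,0,0,0],[-1,0,50,0,0,0],[-1,0,68,0,0,0],[-1,0,86,0,0,0],[-1,0,104,0,0,0],[-1,0,115,0,0,0],[-1,0,119,0,0,0]]}'
python3 -m crank '{"increments":[[0,0,0,0,0,0],[0,0,0,0,0,0],[0,0,0,0,0,0],[0,0,0,0,0,0],[0,0,0,0,0,0],[0,0,0,0,0,0],[0,0,0,0,0,0],[0,0,0,0,0,0]]}' 0.1
python3 -c "
from h import *
goto(456,303,31,163.5)"
```

```text
t: 4.3
position: [0.4558, 0.3028, 0.0305]
tool_rot: [1.876, -2.517, 0.001]
ft_force: [-0.8, -0.2, 0.4]
gripper_width: 0.0875
grip_force: 0.0
t: 5.1
position: [0.4563, 0.3032, 0.0316]
tool_rot: [-1.877, 2.519, 0.0]
ft_force: [0.0, 0.0, 0.0]
gripper_width: 0.0288
grip_force: 0.0
t 5.1 pos [456.3 303.2  31.6] yaw_y 163.4 F [0. 0. 0.] w 28.8 grip 0.0
shift [0.3 0.2 0.6] turn [ 0.   0.  -0.1]
```

```bash
python3 -m crank '{"increments":[[0,0,0,0,0,0],[0,0,0,0,0,0],[0,0,0,0,0,0],[0,0,0,0,0,0],[0,0,0,0,0,0],[0,0,0,0,0,0],[0,0,0,0,0,0],[0,0,0,0,0,0]]}' 0
python3 -m crank '{"increments":[[0,0,-5,0,0,0],[0,0,-12,0,0,0],[0,0,-20,0,0,0],[0,0,-30,0,0,0],[0,0,-40,0,0,0],[0,0,-45,0,0,0],[0,0,-45,0,0,0],[0,0,-45,0,0,0]]}'
python3 - <<'E'
from h import *
b=np.radians(19.2);X=np.array([np.cos(b),np.sin(b)]);o=np.array([542.9,30.])
p=o-78*X;print(p)
goto(p[0],p[1],75,199.2)
E
```

```text
t: 5.9
position: [0.4562, 0.3032, 0.0315]
tool_rot: [1.877, -2.519, 0.0]
ft_force: [-0.6, -0.3, -0.3]
gripper_width: 0.0235
grip_force: 30.0
t: 6.7
position: [0.4561, 0.3032, 0.0766]
tool_rot: [-1.877, 2.519, 0.0]
ft_force: [-0.7, -0.4, -1.7]
gripper_width: 0.0237
grip_force: 30.0
[469.23864312   4.34840155]
t 6.7 pos [456.1 303.2  76.6] yaw_y 163.4 F [-0.7 -0.4 -1.7] w 23.7 grip 30.0
shift [282.6 -97.9   1.5] turn [  0.    0.  -35.8]
```

```bash
python3 -m crank '{"increments":[[10,-4,0,0,0,-1],[28,-10,0,0,0,-3],[46,-16,0,0,0,-6],[66,-23,0,0,0,-9],[88,-30,0,0,0,-12],[110,-38,0,0,0,-15],[130,-45,0,0,0,-18],[141,-49,0,0,0,-20]]}'
python3 - <<'E'
from h import *
goto(469.2,4.3,75,199.2)
E
```

```text
t: 7.5
position: [0.4623, 0.1524, 0.076]
tool_rot: [2.286, -2.152, -0.001]
ft_force: [-0.6, 0.1, -2.9]
gripper_width: 0.0238
grip_force: 30.0
t 7.5 pos [462.3 152.4  76. ] yaw_y -176.5 F [-0.6  0.1 -2.9] w 23.8 grip 30.0
shift [148.2   2.    1.1] turn [  0.1  -0.  -15.7]
```

```bash
python3 -m crank '{"increments":[[15,0,0,0,0,-2],[35,0,0,0,0,-5],[58,1,0,0,0,-8],[82,1,0,0,0,-11],[106,2,0,0,0,-13],[128,2,0,0,0,-15],[142,2,0,0,0,-15.6],[148,2,0,0,0,-15.6]]}'
python3 -m crank '{"increments":[[0,0,0,0,0,0],[0,0,0,0,0,0],[0,0,0,0,0,0],[0,0,0,0,0,0],[0,0,0,0,0,0],[0,0,0,0,0,0],[0,0,0,0,0,0],[0,0,0,0,0,0]]}' >/dev/null
python3 - <<'E'
from h import *
from workcell import optics
import pickle
goto(469.2,4.3,46,199.2)
D={n:optics.snapshot(n) for n in("wrist","top","scene")};pickle.dump(D,open("s1.pkl","wb"))
a=np.vstack([np.hstack([D["wrist"]["pixels"][:, :400],D["scene"]["pixels"][80:,150:400].copy().repeat(1,0)[:304].copy() if 0 else cv2.resize(D["scene"]["pixels"][110:250,180:340],(400,384))])])
cv2.imwrite("pics/c2.png",a)
d=D["wrist"];im=d["pixels"];hsv=cv2.cvtColor(im,cv2.COLOR_BGR2HSV);S,V=hsv[...,1].astype(int),hsv[...,2].astype(int)
print("bar?",rect(d,(S<60)&(V>130),0.018+.0455)[:4])
E
```

```text
t: 8.3
position: [0.4692, 0.005, 0.0761]
tool_rot: [2.556, -1.825, -0.001]
ft_force: [0.8, 0.1, -3.0]
gripper_width: 0.024
grip_force: 29.9
t 9.1 pos [469.7   6.3  76.6] yaw_y -161.0 F [ 0.4  0.4 -3.1] w 23.8 grip 30.0
shift [ 1.7  1.1 30.6] turn [ 0.   0.  -0.2]
bar? [(array([529.1, -40.1], dtype=float32), array([ 98.1, 154. ], dtype=float32), 19.17), (array([541.2,  20.1], dtype=float32), array([44.8, 69.5], dtype=float32), 20.41), (array([450.7,  59. ], dtype=float32), array([22.1, 49.7], dtype=float32), 15.13), (array([597.5,   8.3], dtype=float32), array([ 4.3, 44.9], dtype=float32), 110.56)]
```

View pics/c2.png

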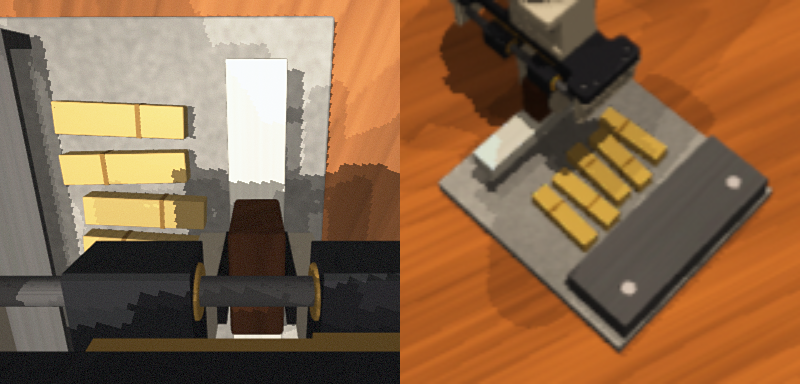

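The wrist crop shows the bar held between columns 226 and 287 (end at row 59), clear of the blanks' near ends (columns 184–206). The scene crop shows it above the near part of the board. Checking that bar and board are parallel.

Run:
```python
from h import *
import pickle
D=pickle.load(open("s1.pkl","rb"));d=D["wrist"];im=d["pixels"];hsv=cv2.cvtColor(im,cv2.COLOR_BGR2HSV);H,S,V=[hsv[...,i].astype(int) for i in range(3)]
def line(mask,rows,side,z):
    pts=[]
    for r in rows:
        c=np.flatnonzero(mask[r]); 
        if len(c): pts.append((c[0] if side<0 else c[-1],r))
    p=cast(d,pts,z)[:,:2]*1000
    vx,vy,x,y=cv2.fitLine(p.astype(np.float32),cv2.DIST_HUBER,0,.01,.01).ravel()
    print(np.degrees(np.arctan2(vy,vx))%180,"pt",x,y,"res",np.abs((p-[x,y])@[-vy,vx]).max())
bar=(V>185)&(S<60)
m=np.zeros_like(bar);m[:,215:300]=1
line(bar&m,range(66,180),-1,.0635);line(bar&m,range(66,180),1,.0635)
g=(S<70);g[:,340:]=0;m[:]=0;m[:,300:345]=1
line(g&m,range(22,180),1,.012)
y=(H>18)&(H<35)&(S>90)
g2=g.copy();g2[:,:200]=0
b=np.where(im[...,0]>0)
# board right (−y) edge: row of the first grey pixel in columns
gg=(S<70)
pts=[(c,np.flatnonzero(gg[:,c])[0]) for c in range(60,325)]
p=cast(d,pts,.012)[:,:2]*1000
vx,vy,x,yy=cv2.fitLine(p.astype(np.float32),cv2.DIST_HUBER,0,.01,.01).ravel();print("side",np.degrees(np.arctan2(vy,vx)),x,yy)
print(rect(d,y,.026)[:3])
```

```text
106.916466 pt 511.55374 -52.76485 res 7.352324643192401
109.11253 pt 476.77258 -58.672024 res 6.09897835434014
109.17581 pt 449.21802 -76.87537 res 0.449322916085
side 18.992407 568.921 -87.73089
[(array([583.5, -21.2], dtype=float32), array([20.2, 50.1], dtype=float32), 16.65), (array([545.7,  -2.6], dtype=float32), array([21.7, 52.8], dtype=float32), 19.77), (array([554.2,  30.7], dtype=float32), array([23.5, 52.2], dtype=float32), 16.29)]
```

```bash
python3 -m crank '{"increments":[[1,0,5,0,0,0],[1,0,12,0,0,0],[1,0,18,0,0,0],[1,0,23,0,0,0],[1,0,27,0,0,0],[1,0,30,0,0,0],[1,0,30,0,0,0],[1,0,30,0,0,0]]}'
python3 -m crank '{"increments":[[0,-2,0,0,0,0],[0,-5,0,0,0,0],[0,-8,0,0,0,0],[0,-12,0,0,0,0],[0,-15,0,0,0,0],[0,-18,0,0,0,0],[0,-20,0,0,0,0],[0,-22,0,0,0,0]]}'
python3 -m crank '{"increments":[[0,-3,0,0,0,0],[0,-6,0,0,0,0],[0,-9,0,0,0,0],[0,-12,0,0,0,0],[0,-15,0,0,0,0],[0,-18,0,0,0,0],[0,-20,0,0,0,0],[0,-22,0,0,0,0]]}'
cat >> h.py <<'E'
def push():
    from workcell import ctrl
    s=ctrl.read_state(); X=np.array([.945,.328,0]); f=-s["ft_force"]@X
    print("t %.2f bx %.1f z %.1f push %.2f F %s M %s"%(s["t"],s["position"]@X*1000-523.6,s["position"][2]*1000,f,np.round(s["ft_force"],1),np.round(s["wrist_torque"],2)))
    return f
E
python3 - <<'E'
from h import *
from workcell import optics
push();goto(500,0,46,199)
w=optics.snapshot("wrist")["pixels"];t=optics.snapshot("scene")["pixels"]
cv2.imwrite("pics/c3.png",np.hstack([w[:,:400],cv2.resize(t[110:250,180:340],(400,384))]))
E
```

```text
t: 10.05
position: [0.4701, 0.0054, 0.0466]
tool_rot: [2.558, -1.824, 0.0]
ft_force: [-1.0, -0.0, -1.9]
gripper_width: 0.0236
grip_force: 30.0
t: 10.85
position: [0.4909, 0.0125, 0.0465]
tool_rot: [2.557, -1.824, -0.0]
ft_force: [-0.2, -0.4, -3.2]
gripper_width: 0.0238
grip_force: 30.0
t: 11.65
position: [0.5117, 0.0197, 0.0465]
tool_rot: [2.558, -1.824, -0.0]
ft_force: [-0.2, -0.0, -2.6]
gripper_width: 0.0234
grip_force: 30.0
t 11.65 bx -33.6 z 46.5 push 0.23 F [-0.2 -0.  -2.6] M [-0.06  0.36  0.01]
t 11.65 pos [511.7  19.7  46.5] yaw_y -161.0 F [-0.2 -0.  -2.6] w 23.4 grip 30.0
shift [14.8 17.5  0.5] turn [0. 0. 0.]
```

View pics/c3.png

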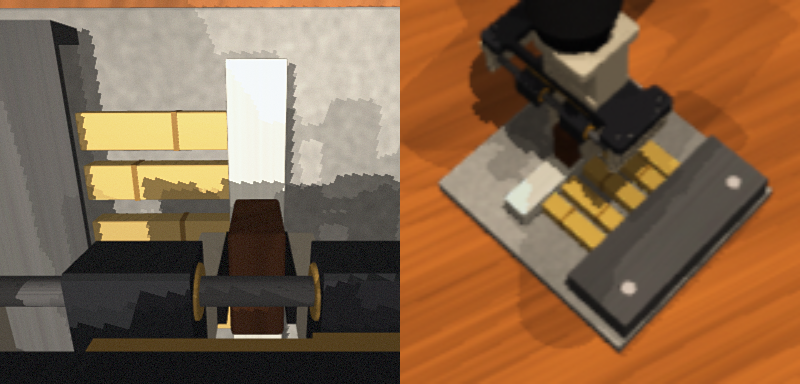

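The wrist crop shows the blanks butted along the bar's front face at column 227 with their tips at the hood mouth, and the scene crop agrees. Now I creep forward with a force guard.

```bash
cat > guard.py <<'E'
from h import push
import sys
sys.exit(push()>3)
E
python3 -m crank '{"increments":[[0,-1,0,0,0,0],[0,-2,0,0,0,0],[0,-3,0,0,0,0],[0,-4,0,0,0,0],[0,-5,0,0,0,0],[0,-6,0,0,0,0],[0,-7,0,0,0,0],[0,-8,0,0,0,0]]}' >/dev/null; python3 guard.py &&
python3 -m crank '{"increments":[[0,-0.25,0,0,0,0],[0,-0.5,0,0,0,0],[0,-0.75,0,0,0,0],[0,-1,0,0,0,0],[0,-1.25,0,0,0,0],[0,-1.5,0,0,0,0],[0,-1.75,0,0,0,0],[0,-2,0,0,0,0]]}' >/dev/null && python3 guard.py &&
python3 -m crank '{"increments":[[0,-0.25,0,0,0,0],[0,-0.5,0,0,0,0],[0,-0.75,0,0,0,0],[0,-1,0,0,0,0],[0,-1.25,0,0,0,0],[0,-1.5,0,0,0,0],[0,-1.75,0,0,0,0],[0,-2,0,0,0,0]]}' >/dev/null && python3 guard.py &&
python3 -m crank '{"increments":[[0,-0.25,0,0,0,0],[0,-0.5,0,0,0,0],[0,-0.75,0,0,0,0],[0,-1,0,0,0,0],[0,-1.25,0,0,0,0],[0,-1.5,0,0,0,0],[0,-1.75,0,0,0,0],[0,-2,0,0,0,0]]}' >/dev/null && python3 guard.py &&
python3 -m crank '{"increments":[[0,-0.25,0,0,0,0],[0,-0.5,0,0,0,0],[0,-0.75,0,0,0,0],[0,-1,0,0,0,0],[0,-1.25,0,0,0,0],[0,-1.5,0,0,0,0],[0,-1.75,0,0,0,0],[0,-2,0,0,0,0]]}' >/dev/null && python3 guard.py &&
python3 -m crank '{"increments":[[0,-0.25,0,0,0,0],[0,-0.5,0,0,0,0],[0,-0.75,0,0,0,0],[0,-1,0,0,0,0],[0,-1.25,0,0,0,0],[0,-1.5,0,0,0,0],[0,-1.75,0,0,0,0],[0,-2,0,0,0,0]]}' >/dev/null && python3 guard.py &&
python3 -m crank '{"increments":[[0,-0.25,0,0,0,0],[0,-0.5,0,0,0,0],[0,-0.75,0,0,0,0],[0,-1,0,0,0,0],[0,-1.25,0,0,0,0],[0,-1.5,0,0,0,0],[0,-1.75,0,0,0,0],[0,-2,0,0,0,0]]}' >/dev/null && python3 guard.py
```

```text
t 12.55 bx -25.6 z 46.6 push 0.10 F [ 0.2 -0.9 -2.9] M [-0.08  0.27 -0.03]False
```

```bash
sed -i 's/push()>3/int(push()>3)/' guard.py
python3 -m crank '{"increments":[[0,-0.25,0,0,0,0],[0,-0.5,0,0,0,0],[0,-0.75,0,0,0,0],[0,-1,0,0,0,0],[0,-1.25,0,0,0,0],[0,-1.5,0,0,0,0],[0,-1.75,0,0,0,0],[0,-2,0,0,0,0]]}' >/dev/null && python3 guard.py &&
python3 -m crank '{"increments":[[0,-0.25,0,0,0,0],[0,-0.5,0,0,0,0],[0,-0.75,0,0,0,0],[0,-1,0,0,0,0],[0,-1.25,0,0,0,0],[0,-1.5,0,0,0,0],[0,-1.75,0,0,0,0],[0,-2,0,0,0,0]]}' >/dev/null && python3 guard.py &&
python3 -m crank '{"increments":[[0,-0.25,0,0,0,0],[0,-0.5,0,0,0,0],[0,-0.75,0,0,0,0],[0,-1,0,0,0,0],[0,-1.25,0,0,0,0],[0,-1.5,0,0,0,0],[0,-1.75,0,0,0,0],[0,-2,0,0,0,0]]}' >/dev/null && python3 guard.py &&
python3 -m crank '{"increments":[[0,-0.25,0,0,0,0],[0,-0.5,0,0,0,0],[0,-0.75,0,0,0,0],[0,-1,0,0,0,0],[0,-1.25,0,0,0,0],[0,-1.5,0,0,0,0],[0,-1.75,0,0,0,0],[0,-2,0,0,0,0]]}' >/dev/null && python3 guard.py &&
python3 -m crank '{"increments":[[0,-0.25,0,0,0,0],[0,-0.5,0,0,0,0],[0,-0.75,0,0,0,0],[0,-1,0,0,0,0],[0,-1.25,0,0,0,0],[0,-1.5,0,0,0,0],[0,-1.75,0,0,0,0],[0,-2,0,0,0,0]]}' >/dev/null && python3 guard.py &&
python3 -m crank '{"increments":[[0,-0.25,0,0,0,0],[0,-0.5,0,0,0,0],[0,-0.75,0,0,0,0],[0,-1,0,0,0,0],[0,-1.25,0,0,0,0],[0,-1.5,0,0,0,0],[0,-1.75,0,0,0,0],[0,-2,0,0,0,0]]}' >/dev/null && python3 guard.py &&
python3 -m crank '{"increments":[[0,-0.25,0,0,0,0],[0,-0.5,0,0,0,0],[0,-0.75,0,0,0,0],[0,-1,0,0,0,0],[0,-1.25,0,0,0,0],[0,-1.5,0,0,0,0],[0,-1.75,0,0,0,0],[0,-2,0,0,0,0]]}' >/dev/null && python3 guard.py &&
python3 -m crank '{"increments":[[0,-0.25,0,0,0,0],[0,-0.5,0,0,0,0],[0,-0.75,0,0,0,0],[0,-1,0,0,0,0],[0,-1.25,0,0,0,0],[0,-1.5,0,0,0,0],[0,-1.75,0,0,0,0],[0,-2,0,0,0,0]]}' >/dev/null && python3 guard.py
```

```text
t 13.35 bx -23.6 z 46.6 push 0.10 F [-0.3  0.7 -2.8] M [-0.04  0.26 -0.01]
t 14.15 bx -21.6 z 46.6 push 0.38 F [-0.4 -0.  -2.3] M [-0.04  0.24  0.01]
t 14.95 bx -19.6 z 46.6 push 0.39 F [-0.4 -0.  -2.5] M [-0.02  0.26 -0.  ]
t 15.75 bx -17.6 z 46.6 push 0.54 F [-0.6  0.2 -2.1] M [-0.08  0.29  0.  ]
t 16.55 bx -15.6 z 46.6 push 0.24 F [-0.4  0.4 -2.2] M [-0.05  0.27  0.02]
t 17.35 bx -13.6 z 46.6 push -0.81 F [ 0.7  0.5 -3.4] M [-0.1   0.31 -0.03]
t 18.15 bx -11.6 z 46.6 push 0.37 F [-0.4  0.1 -2.4] M [-0.07  0.28 -0.  ]
t 18.95 bx -9.6 z 46.6 push 0.12 F [ 0.2 -0.9 -2.2] M [-0.13  0.36  0.02]
```

```bash
python3 -m crank '{"increments":[[0,-0.25,0,0,0,0],[0,-0.5,0,0,0,0],[0,-0.75,0,0,0,0],[0,-1,0,0,0,0],[0,-1.25,0,0,0,0],[0,-1.5,0,0,0,0],[0,-1.75,0,0,0,0],[0,-2,0,0,0,0]]}' >/dev/null && python3 guard.py &&
python3 -m crank '{"increments":[[0,-0.25,0,0,0,0],[0,-0.5,0,0,0,0],[0,-0.75,0,0,0,0],[0,-1,0,0,0,0],[0,-1.25,0,0,0,0],[0,-1.5,0,0,0,0],[0,-1.75,0,0,0,0],[0,-2,0,0,0,0]]}' >/dev/null && python3 guard.py &&
python3 -m crank '{"increments":[[0,-0.25,0,0,0,0],[0,-0.5,0,0,0,0],[0,-0.75,0,0,0,0],[0,-1,0,0,0,0],[0,-1.25,0,0,0,0],[0,-1.5,0,0,0,0],[0,-1.75,0,0,0,0],[0,-2,0,0,0,0]]}' >/dev/null && python3 guard.py &&
python3 -m crank '{"increments":[[0,-0.25,0,0,0,0],[0,-0.5,0,0,0,0],[0,-0.75,0,0,0,0],[0,-1,0,0,0,0],[0,-1.25,0,0,0,0],[0,-1.5,0,0,0,0],[0,-1.75,0,0,0,0],[0,-2,0,0,0,0]]}' >/dev/null && python3 guard.py &&
python3 -m crank '{"increments":[[0,-0.25,0,0,0,0],[0,-0.5,0,0,0,0],[0,-0.75,0,0,0,0],[0,-1,0,0,0,0],[0,-1.25,0,0,0,0],[0,-1.5,0,0,0,0],[0,-1.75,0,0,0,0],[0,-2,0,0,0,0]]}' >/dev/null && python3 guard.py &&
python3 -m crank '{"increments":[[0,-0.25,0,0,0,0],[0,-0.5,0,0,0,0],[0,-0.75,0,0,0,0],[0,-1,0,0,0,0],[0,-1.25,0,0,0,0],[0,-1.5,0,0,0,0],[0,-1.75,0,0,0,0],[0,-2,0,0,0,0]]}' >/dev/null && python3 guard.py &&
python3 -m crank '{"increments":[[0,-0.25,0,0,0,0],[0,-0.5,0,0,0,0],[0,-0.75,0,0,0,0],[0,-1,0,0,0,0],[0,-1.25,0,0,0,0],[0,-1.5,0,0,0,0],[0,-1.75,0,0,0,0],[0,-2,0,0,0,0]]}' >/dev/null && python3 guard.py &&
python3 -m crank '{"increments":[[0,-0.25,0,0,0,0],[0,-0.5,0,0,0,0],[0,-0.75,0,0,0,0],[0,-1,0,0,0,0],[0,-1.25,0,0,0,0],[0,-1.5,0,0,0,0],[0,-1.75,0,0,0,0],[0,-2,0,0,0,0]]}' >/dev/null && python3 guard.py
```

```text
t 19.75 bx -7.6 z 46.6 push 0.35 F [-0.2 -0.5 -2.2] M [-0.12  0.34 -0.  ]
t 20.55 bx -5.6 z 46.6 push 1.04 F [-1.3  0.5 -1.5] M [-0.06  0.34 -0.01]
t 21.35 bx -3.6 z 46.6 push 1.20 F [-0.9 -1.  -3. ] M [-0.08  0.38 -0.01]
t 22.15 bx -1.7 z 46.6 push 0.83 F [-0.7 -0.6 -1.5] M [-0.04  0.4   0.05]
t 22.95 bx 0.4 z 46.6 push 1.20 F [-1.  -0.7 -1.9] M [-0.1   0.34  0.06]
t 23.75 bx 1.6 z 46.4 push 3.54 F [-3.1 -1.9 -1.1] M [-0.36  1.65 -0.1 ]
```

```bash
python3 -m crank '{"increments":[[0,0,0,0,0,0],[0,0,0,0,0,0],[0,0,0,0,0,0],[0,0,0,0,0,0],[0,0,0,0,0,0],[0,0,0,0,0,0],[0,0,0,0,0,0],[0,0,0,0,0,0]]}' >/dev/null;python3 guard.py
python3 -m crank '{"increments":[[0,-0.1,0,0,0,0],[0,-0.2,0,0,0,0],[0,-0.3,0,0,0,0],[0,-0.3,0,0,0,0],[0,-0.3,0,0,0,0],[0,-0.3,0,0,0,0],[0,-0.3,0,0,0,0],[0,-0.3,0,0,0,0]]}' >/dev/null;python3 guard.py
```

```text
t 24.55 bx 1.6 z 46.3 push 5.40 F [-5.4 -0.8 -0.6] M [-0.41  2.08 -0.13]
t 25.35 bx 1.6 z 46.3 push 6.17 F [-6.6  0.1  1.1] M [-0.45  2.4  -0.05]
```

```bash
python3 -m crank '{"increments":[[0,-0.1,0,0,0,0],[0,-0.2,0,0,0,0],[0,-0.3,0,0,0,0],[0,-0.4,0,0,0,0],[0,-0.5,0,0,0,0],[0,-0.5,0,0,0,0],[0,-0.5,0,0,0,0],[0,-0.5,0,0,0,0]]}' >/dev/null;python3 guard.py
python3 -m crank '{"increments":[[0,0,0,0,0,0],[0,0,0,0,0,0],[0,0,0,0,0,0],[0,0,0,0,0,0],[0,0,0,0,0,0],[0,0,0,0,0,0],[0,0,0,0,0,0],[0,0,0,0,0,0]]}' >/dev/null;python3 guard.py
python3 - <<'E'
from h import *
from workcell import optics
goto(500,0,46,199)
w=optics.snapshot("wrist")["pixels"];t=optics.snapshot("scene")["pixels"]
cv2.imwrite("pics/c4.png",np.hstack([w[:,:400],cv2.resize(t[110:250,180:340],(400,384))]))
E
```

```text
t 26.15 bx 1.7 z 46.2 push 7.88 F [-7.5 -2.3  1. ] M [-0.61  2.77 -0.05]
t 26.95 bx 1.6 z 46.2 push 7.98 F [-7.8 -1.8  1.2] M [-0.6   2.78 -0.06]
t 26.95 pos [545.   31.   46.2] yaw_y -161.0 F [-7.8 -1.8  1.2] w 23.8 grip 30.0
shift [14.7 52.6  0.3] turn [ 0.2  0.  -0. ]
```

View pics/c4.png

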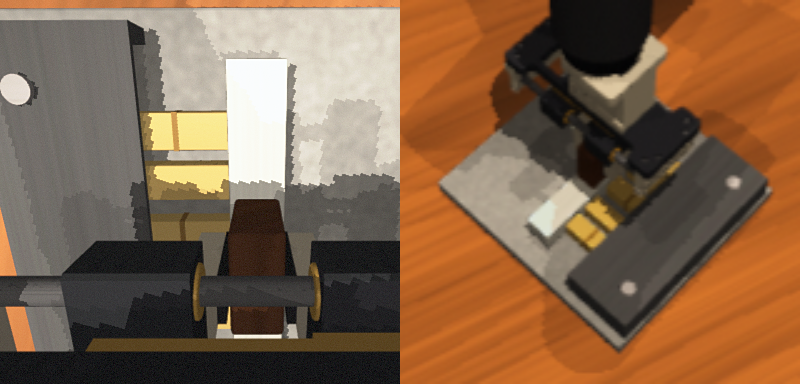

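The wrist crop shows the blanks square against the bar and running into the hood, and the scene crop agrees. I'll press to about 10 N, hold, then back off.

```bash
python3 -m crank '{"increments":[[0,-0.1,0,0,0,0],[0,-0.2,0,0,0,0],[0,-0.3,0,0,0,0],[0,-0.4,0,0,0,0],[0,-0.5,0,0,0,0],[0,-0.5,0,0,0,0],[0,-0.5,0,0,0,0],[0,-0.5,0,0,0,0]]}' >/dev/null;python3 guard.py
python3 -m crank '{"increments":[[0,0,0,0,0,0],[0,0,0,0,0,0],[0,0,0,0,0,0],[0,0,0,0,0,0],[0,0,0,0,0,0],[0,0,0,0,0,0],[0,0,0,0,0,0],[0,0,0,0,0,0]]}' >/dev/null;python3 guard.py
python3 -m crank '{"increments":[[0,0,0,0,0,0],[0,0,0,0,0,0],[0,0,0,0,0,0],[0,0,0,0,0,0],[0,0,0,0,0,0],[0,0,0,0,0,0],[0,0,0,0,0,0],[0,0,0,0,0,0]]}' >/dev/null;python3 guard.py
```

```text
t 27.85 bx 1.7 z 46.1 push 8.31 F [-8.3 -1.5  2.1] M [-0.71  3.16 -0.04]
t 28.65 bx 1.6 z 46.1 push 7.96 F [-7.8 -1.8  1.4] M [-0.68  3.14 -0.07]
t 29.45 bx 1.7 z 46.1 push 7.86 F [-7.7 -1.7  1.6] M [-0.74  3.12 -0.16]
```

```bash
python3 -m crank '{"increments":[[0,-0.1,0,0,0,0],[0,-0.2,0,0,0,0],[0,-0.3,0,0,0,0],[0,-0.4,0,0,0,0],[0,-0.5,0,0,0,0],[0,-0.5,0,0,0,0],[0,-0.5,0,0,0,0],[0,-0.5,0,0,0,0]]}' >/dev/null;python3 guard.py
python3 -m crank '{"increments":[[0,0,0,0,0,0],[0,0,0,0,0,0],[0,0,0,0,0,0],[0,0,0,0,0,0],[0,0,0,0,0,0],[0,0,0,0,0,0],[0,0,0,0,0,0],[0,0,0,0,0,0]]}' >/dev/null;python3 guard.py
python3 -m crank '{"increments":[[0,0,0,0,0,0],[0,0,0,0,0,0],[0,0,0,0,0,0],[0,0,0,0,0,0],[0,0,0,0,0,0],[0,0,0,0,0,0],[0,0,0,0,0,0],[0,0,0,0,0,0]]}' >/dev/null;python3 guard.py
python3 -m crank '{"increments":[[0,0.5,0,0,0,0],[0,1,0,0,0,0],[0,2,0,0,0,0],[0,3,0,0,0,0],[0,5,0,0,0,0],[0,8,0,0,0,0],[0,12,0,0,0,0],[0,15,0,0,0,0]]}' >/dev/null;python3 guard.py
python3 -m crank '{"increments":[[0,4,0,0,0,0],[0,10,-2,0,0,0],[0,15,-6,0,0,0],[0,20,-12,0,0,0],[0,25,-20,0,0,0],[0,28,-28,0,0,0],[0,30,-34,0,0,0],[0,30,-36,0,0,0]]}'
python3 - <<'E'
from h import *
goto(456,303,82,163.5)
E
```

```text
t 30.25 bx 1.7 z 46.0 push 8.85 F [-8.7 -1.8  1.5] M [-0.77  3.45 -0.06]
t 31.05 bx 1.7 z 46.0 push 8.39 F [-8.2 -1.8  1.9] M [-0.79  3.54 -0.02]
t 31.85 bx 1.7 z 46.0 push 9.01 F [-8.7 -2.4  2. ] M [-0.76  3.53 -0.11]
t 32.65 bx -10.8 z 46.8 push -0.61 F [ 0.9 -0.6 -1.1] M [0.01 0.2  0.05]
t: 33.45
position: [0.5052, 0.0174, 0.0838]
tool_rot: [-2.556, 1.823, -0.002]
ft_force: [-0.2, 0.3, -1.9]
gripper_width: 0.0242
grip_force: 30.0
t 33.45 pos [505.2  17.4  83.8] yaw_y -161.0 F [-0.2  0.3 -1.9] w 24.2 grip 30.0
shift [-286.   -46.5    1.9] turn [-0.1  0.  35.5]
```

```bash
python3 -m crank '{"increments":[[-8,-1,0,0,0,1],[-25,-4,0,0,0,3],[-45,-7,0,0,0,6],[-67,-11,0,0,0,9],[-90,-15,0,0,0,12],[-112,-18,0,0,0,15],[-132,-21,0,0,0,18],[-145,-23,0,0,0,20]]}'
python3 - <<'E'
from h import *
goto(456,303,82,163.5)
E
```

```text
t: 34.25
position: [0.4793, 0.1633, 0.0826]
tool_rot: [-2.2, 2.242, -0.0]
ft_force: [0.5, 0.3, -2.6]
gripper_width: 0.0241
grip_force: 29.9
t 34.25 pos [479.3 163.3  82.6] yaw_y 178.9 F [ 0.5  0.3 -2.6] w 24.1 grip 29.9
shift [-139.3   25.9    0.6] turn [-0.   0.  15.4]
```

```bash
python3 -m crank '{"increments":[[-14,3,0,0,0,2],[-34,7,0,0,0,5],[-56,11,0,0,0,8],[-80,15,0,0,0,11],[-102,19,0,0,0,13],[-122,23,0,0,0,15],[-134,25,0,0,0,15.4],[-139,26,0,0,0,15.4]]}' >/dev/null
python3 -m crank '{"increments":[[0,0,4,0,0,0],[0,0,12,0,0,0],[0,0,21,0,0,0],[0,0,30,0,0,0],[0,0,38,0,0,0],[0,0,44,0,0,0],[0,0,46,0,0,0],[0,0,46,0,0,0]]}'
python3 - <<'E'
from h import *
from workcell import optics
goto(456,303,31.5,163.5)
t=optics.snapshot("scene")["pixels"]
cv2.imwrite("pics/c5.png",np.hstack([cv2.resize(t[80:150,280:390],(440,280)),cv2.resize(t[120:240,190:335],(338,280))]))
E
```

```text
t: 35.85
position: [0.4557, 0.3012, 0.0362]
tool_rot: [1.882, -2.515, 0.0]
ft_force: [0.5, 0.6, -2.1]
gripper_width: 0.0238
grip_force: 30.0
t 35.85 pos [455.7 301.2  36.2] yaw_y 163.6 F [ 0.5  0.6 -2.1] w 23.8 grip 30.0
shift [-1.8  0.3  4.7] turn [ 0.  -0.   0.1]
```

View pics/c5.png

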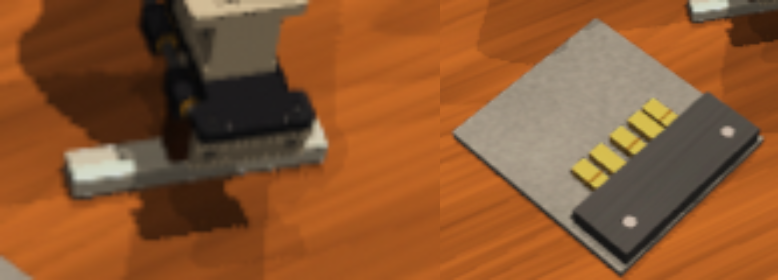

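The bar hangs level just above the bench, and all five blanks' near ends line up in front of the hood. Lowering until contact.

```bash
python3 -m crank '{"increments":[[0,0,1,0,0,0],[0,0,2,0,0,0],[0,0,3,0,0,0],[0,0,3.5,0,0,0],[0,0,4,0,0,0],[0,0,4.5,0,0,0],[0,0,4.5,0,0,0],[0,0,4.5,0,0,0]]}'
```

```text
t: 36.7
position: [0.4558, 0.3013, 0.0321]
tool_rot: [1.882, -2.516, 0.0]
ft_force: [0.0, 0.7, -2.4]
gripper_width: 0.0238
grip_force: 30.0
```

```bash
python3 -m crank '{"increments":[[0,0,0.3,0,0,0],[0,0,0.6,0,0,0],[0,0,0.9,0,0,0],[0,0,1.0,0,0,0],[0,0,1.0,0,0,0],[0,0,1.0,0,0,0],[0,0,1.0,0,0,0],[0,0,1.0,0,0,0]]}'
```

```text
t: 37.5
position: [0.4558, 0.3014, 0.0315]
tool_rot: [-1.882, 2.515, 0.0]
ft_force: [-3.3, -1.7, 4.8]
gripper_width: 0.0237
grip_force: 30.0
```

```bash
python3 -m crank '{"increments":[[0,0,0,0,0,0],[0,0,0,0,0,0],[0,0,0,0,0,0],[0,0,0,0,0,0],[0,0,0,0,0,0],[0,0,0,0,0,0],[0,0,0,0,0,0],[0,0,0,0,0,0]]}' 1
python3 -m crank '{"increments":[[0,0,-2,0,0,0],[0,0,-8,0,0,0],[0,0,-20,0,0,0],[0,0,-40,0,0,0],[0,0,-60,0,0,0],[0,0,-80,0,0,0],[0,0,-100,0,0,0],[0,0,-120,0,0,0]]}'
python3 -m crank '{"increments":[[0,0,-20,0,0,0],[0,0,-40,0,0,0],[30,0,-40,0,0,0],[60,0,-40,0,0,0],[90,0,-40,0,0,0],[110,0,-40,0,0,0],[120,0,-40,0,0,0],[120,0,-40,0,0,0]]}'
python3 - <<'E'
from h import *
from workcell import optics
t=optics.snapshot("scene");d=optics.snapshot("top")
im=t["pixels"];hsv=cv2.cvtColor(im,cv2.COLOR_BGR2HSV);m=(hsv[...,1]<60)&(hsv[...,2]>110);m[:100]=0;m[132:]=0;m[:,:290]=0;m[:,368:]=0
print("bar",rect(t,m,.012)[:1])
cv2.imwrite("pics/c6.png",np.hstack([cv2.resize(im[60:260,60:420],(720,400))]))
E
```

```text
t: 38.3
position: [0.4558, 0.3013, 0.0311]
tool_rot: [-1.882, 2.516, 0.0]
ft_force: [-0.9, 0.2, -0.3]
gripper_width: 0.0823
grip_force: 0.0
t: 39.1
position: [0.4559, 0.3013, 0.1532]
tool_rot: [-1.881, 2.514, 0.0]
ft_force: [-0.3, -0.4, -0.1]
gripper_width: 0.088
grip_force: 0.0
t: 39.9
position: [0.422, 0.1856, 0.1918]
tool_rot: [-1.88, 2.515, 0.0]
ft_force: [0.5, 0.3, -0.0]
gripper_width: 0.0874
grip_force: 0.0
bar [(array([454.6, 307.4], dtype=float32), array([ 32.4, 191.2], dtype=float32), 73.61)]
```

View pics/c6.png

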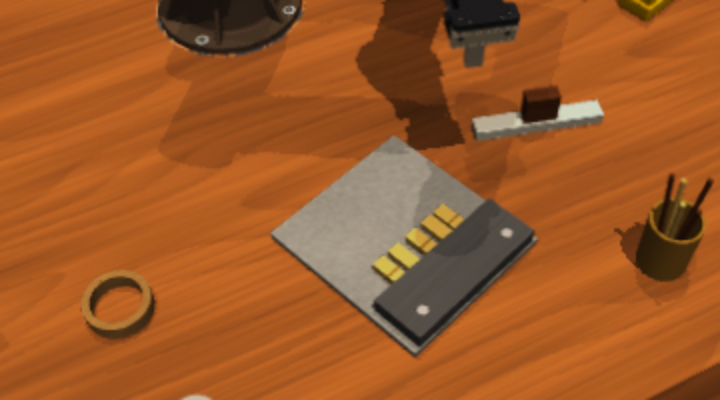

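The straightedge stands upright on the bench at (540,115), the blanks sit flush at the hood around (417,243), and the tape and cup are where they started.

```bash
python3 -c "
from workcell import ctrl
print(ctrl.finish_job())"
```

```text
the job is handed in; nothing more can be done
None
```

The job is handed in, with no verdict returned: all five blanks were pressed against the stop at about 8.5–9 N (just short of the 10 N asked, peak reading 9.0 N) for over a second and look flush and square. The straightedge stands released upright on the bench, and the tape and cup look unmoved; the arm never went near the jar, though it was out of the last picture.

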